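# Slide the heavy battery case into its charging dock

## Robot

A 6-joint arm with a two-finger parallel gripper is mounted at the origin on the work surface. World frame = base frame: x ahead of the robot, y to its left, z up, the work surface at z = 0. Lengths are in m, angles in rad, forces in N, time in s.
With the tool pointing down it reaches from about 0.4 to 0.825 m from the base axis. Payload 7 kg.
Tool frame: the origin (TCP) lies between the finger pads; the fingertips stand 8 mm ahead of it and the grasp point (between the pads) lies 11 mm behind it (arm.finger_overhang is the distance from the TCP to the fingertips, in m); z points along the fingers, y is the line along which they close (so a half turn about z gives the same grasp; the last joint's range is limited). The gripper opens to 88 mm and grips with 3 to 60 N. Pads are 19 mm wide; open, the fingers measure 130 mm over their backs; the gripper's body (78 mm by 193 mm) begins 47 mm behind the grasp point.
Start: joints at [1.434, 0.359, 0.012, 0, -1.224, -0.288], TCP at [0.278, 0.615, 0.235] pointing down, gripper open.
Joint ranges: [-3.07, 3.07], [-1.43, 2.12], [-1.02, 1.25], [-3.03, 1.67], [-3.05, -0], [-3.03, 3.03]. Speed limits (rad/s): [2.39, 2.39, 3.01, 3.14, 3.14, 3.14].

## Interface

Orientations are given as [roll, pitch, yaw] about the fixed x, y, z axes, in that order (R = Rz(yaw) Ry(pitch) Rx(roll)).
In Python, from station import arm gives the robot as it stands.
- The arm moves only by the tool move_arm, never from a script. Its argument "rows" is text: rows parted by semicolons, each of 7 numbers parted by spaces: the turn, a rotation vector about the tool's x, y, z in degrees, then the shift along the tool's x, y, z in m, then the finger opening in m, from 0 to 0.0876. A call has 1 to 8 rows; each row shifts and turns the commanded pose from where the row before left it, along the tool's axes as they then stand; what a row does not reach is not made up. A row lasts 1/8 s, in which the tool goes at most 62.5 mm and 10.7 degrees, less where a joint would pass 70% of its speed; a pose out of reach is approached as far as the arm can. A call is refused whole if a number of a shift passes 0.0625 or a number of a turn 10.7, either way. A call with a gripper value outside its range is refused whole. The fingers move at their own pace and stop on an object; "squeeze" is the grip in N (left out, the last holds). Time passes only in rows, so rows that do not move let the fingers close. It gives the time, the measured TCP pose, the force, the opening and the grip force at its end, in the units of the state.
- arm.get_state(): the state, without advancing time (a new reading comes with each control period).
- arm.grab_frame(name): name is "scene" or "top" or "wrist"; returns (picture, depth): 480x640x3 uint8, blue, green, red; 480x640 float32, m along the optical axis (not along the pixel's ray), 0 where there is no reading.
- arm.camera_model(name): a dict with "mtx" (3x3 intrinsics, pixels), "camera_from_world" (4x4, takes a point from world to camera coordinates); the wrist camera has in their place "mount" (4x4, takes a point from camera to tool coordinates, whose origin is the TCP and whose axes are the flange's). Camera axes: x right, y down, z forward; pixel columns grow to the right and rows downward; lengths in m; the calibration is good to about 2 mm. A picture is of the moment at which its call begins: read the wrist's pose just before it. camera_model takes no time and is no camera call.
- arm.job_done(): hands the job in; it is judged then, once.
The state is a dict: "t": time; "q": joint angles; "qd": joint speeds; "joint_efforts": joint torques, N m; "eef_pos": TCP position; "ee_rot": TCP orientation; "force": force on the tool from outside, world axes, zero at the start; "moment": the same for the moment, N m; "width": finger opening in m; "gripper_force": force on a finger pad.
Only numpy, scipy, OpenCV 4.12 (cv2) and the standard library are available. Lean on these libraries where they do the work, as an engineer would, in place of code of your own. Each camera call takes 0.05 s, during which the arm holds its last target. There are 200 camera calls.

## Task

Put the heavy battery case on charge: with your fingertips push it low, on its black base, so that it slides along the bench without tipping, until it stands fully home against the end stop of the yellow dock; then press the green button on the blue charger box all the way down and let it go. Do not press the button before the case is home, do not lift the case or push or hold it by its pale upper part or its handle, and leave the other things on the bench where they are.

Things in the scene. Friction and masses are not known exactly. Their poses are not given: they have to be found in the camera images.
- case: black base of the heavy loose battery case (2.2 kg in all; 8 to 19 N slide it): block 120 (x) x 150 (y) x 60 high, upright flat sides, yellow stripe on its front. Origin: centre of its underside, on the bench. x: from its front (stepped, towards the robot) to its back, which goes against the dock's stop; z up. Pushed along x higher than about 65 to 100 mm it tips over its back edge
- case_top: pale upper part of the case, rigid on the base, not to be touched: 80 (x) x 140 (y), from 60 to 230 above the bench, its front set back 35 from the base's front (its middle lies at x = +15), green latches, black bar handle on top reaching 267 above the bench. Origin: centre of the base's top face; axes as the case's
- dock: yellow dock fixed to the bench, open towards the robot. Origin: on the bench, where the case's origin stands when home; axes then agree (x into the dock). End stop: bar 220 wide, 50 high, face at x = +60. Side rails 35 high, 10 thick, from x = +10 to +60, inner faces at y = +-90 (15 clearance a side); lead-ins splayed 25 degrees go on to x = -55, opening to y = +-120
- charger: the blue charger box, fixed, 100 (x) by 80 (y) by 50 high, left or right of the dock. Origin: centre of its underside
- start (a joint): the green push button on the top of the charger box: 0 up, 0.006 (m) fully down; it springs back; fully down takes 5 N
- start_top (a point): centre of the top face of the green button (30 diameter, about 68 above the bench when up; black housing 44 diameter, 12 high, around it)
- tin: bystander: white and blue paint tin, 84 diameter, 115 high; origin centre of underside
- bottle: bystander: red bottle with white cap, 52 diameter, 170 high; origin centre of underside
- jar: bystander: amber jar, 60 diameter, 80 high; origin centre of underside
- driver: bystander: screwdriver with green handle lying on the bench
- tape: bystander: roll of yellow tape lying flat, 96 outside, 25 high; origin centre of underside
- sander: bystander: cork sanding block, 110 by 60 by 40 high; origin centre of underside
- brush: bystander: paint brush lying on the bench
Not all that is in view belongs to the job. Of the things that look like the charger, take the one that is nearest to the robot's base at the start.

How it is judged:
On the way, in this order (a step that is already met when the one before it is completed fails the run):
1. the case stands fully home in the dock, upright on the bench (x of case in the frame of dock between -0.01 and 0.006 m and y of case in the frame of dock between -0.018 and 0.018 m and angle between the x axis of case and the x axis of dock, either way round below 0.1 rad and angle between case's own z axis and vertical below 0.05 rad and height (world z) of case below 0.006 m), for 0.2 s.
2. the green button is pressed down (value of joint start above 0.004 m), for 0.05 s.
At the end, for the whole second after the job is handed in: the case stands at rest on the bench in the dock, its back within 10 mm of the end stop, within 18 mm of the dock's middle line and turned less than 0.1 rad from it; the button has been pressed and is up again; no bystander has moved 30 mm (all of step 1 and linear speed of case below 0.02 m/s and value of joint start below 0.0015 m and distance of each of tin, bottle, jar, driver, tape, sander, brush from where it was at the start of the episode below 0.03 m); the robot touches nothing.
It fails at once if the case is tipped (more than 0.15 rad) (angle between case's own z axis and vertical above 0.15 rad).
It fails at once if the case is lifted off the bench (height (world z) of case above 0.015 m).
It fails at once if the robot pushes or holds the pale upper part or the handle (more than 5 N) (contact force between any of the fingers, the arm and case_top above 5 N).
It fails at once if the button is pressed before the case is home (value of joint start above 0.003 m and not (x of case in the frame of dock between -0.01 and 0.006 m and y of case in the frame of dock between -0.018 and 0.018 m and angle between the x axis of case and the x axis of dock, either way round below 0.1 rad and angle between case's own z axis and vertical below 0.05 rad and height (world z) of case below 0.006 m)).
It fails at once if a bystander is moved more than 30 mm (distance of any of tin, bottle, jar, driver, tape, sander, brush from where it was at the start of the episode above 0.03 m).
It also fails if it takes over 64 s, if anything falls off the work surface, if the arm or the gripper's body presses on something with over 40 N, if the wrist force passes 120 N, or if a joint passes its speed limit or range.

## Working session

There is one attempt and no reset: what is moved stays moved. The work goes in short steps, Python scripts to look and compute and a tool call to move; the robot and the scene stay as the last step left them, time stands still between calls to the robot, and variables do not carry over. Pictures are saved under pics/ and viewed, at most 10 in all, crops included, and the job is handed in when it is done.

Besides the shell and the picture viewer there is one more tool, called after ">>>" as name(argument=value, ...) on one line, values as JSON. move_arm: Moves the arm, as the interface text tells. Its arguments: {"type":"object","properties":{"rows":{"type":"string"},"squeeze":{"type":"number"}},"required":["rows"]}

```bash
mkdir -p pics; ls; cat > h.py <<'E'
import numpy as np, cv2
from station import arm
from scipy.spatial.transform import Rotation as R
def pts(name,d):
    m=arm.camera_model(name); K=np.array(m["mtx"]); T=np.linalg.inv(np.array(m["camera_from_world"]))
    v,u=np.mgrid[:480,:640]
    P=np.stack([(u-K[0,2])/K[0,0]*d,(v-K[1,2])/K[1,1]*d,d],-1)
    return P@T[:3,:3].T+T[:3,3]
E
python3 - <<'E'
from h import *
for n in("scene","top"):
    p,d=arm.grab_frame(n); cv2.imwrite(f"pics/{n}0.png",p); np.save(f"pics/{n}0.npy",d)
    m=arm.camera_model(n);T=np.linalg.inv(np.array(m["camera_from_world"]));print(n,T.round(3).tolist(),(d>0).mean())
print(arm.get_state(),arm.finger_overhang)
E
```

```text
pics
scene [[0.845, 0.428, -0.322, 0.99], [0.535, -0.668, 0.517, -0.721], [0.006, -0.609, -0.793, 1.066], [0.0, 0.0, 0.0, 1.0]] 0.995830078125
top [[0.012, -0.991, 0.131, 0.39], [-1.0, -0.012, 0.002, -0.085], [0.0, -0.131, -0.991, 1.667], [0.0, 0.0, 0.0, 1.0]] 0.9960123697916666
{'t': 0.1, 'q': array([ 1.43412941e+00,  3.59263699e-01,  1.11749997e-02, -2.68817852e-04,
       -1.22409543e+00, -2.88097398e-01]), 'qd': array([ 0.00014095, -0.00158962,  0.00150342,  0.00143764, -0.00046625,
        0.00057082]), 'joint_efforts': array([-1.14329541e-03, -5.84162951e+01,  2.93750614e+01,  7.01556936e+00,
        1.01470639e-02, -5.30965804e-05]), 'eef_pos': array([0.27803723, 0.61462939, 0.23376755]), 'ee_rot': array([ 3.14019024e+00, -1.52036324e-04, -4.24855729e-01]), 'force': array([-0.55815239, -0.19834895, -0.15220709]), 'moment': array([ 0.03868988, -0.03867619,  0.04034286]), 'gripper_force': 0.0, 'width': 0.08751876037583654} 0.008
```

View pics/scene0.png

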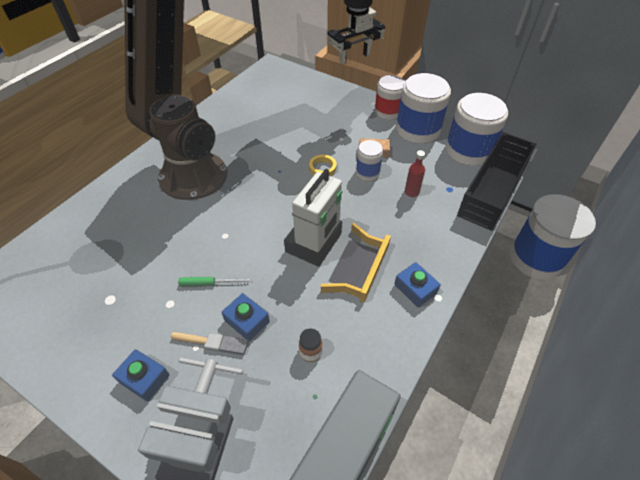

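View pics/top0.png

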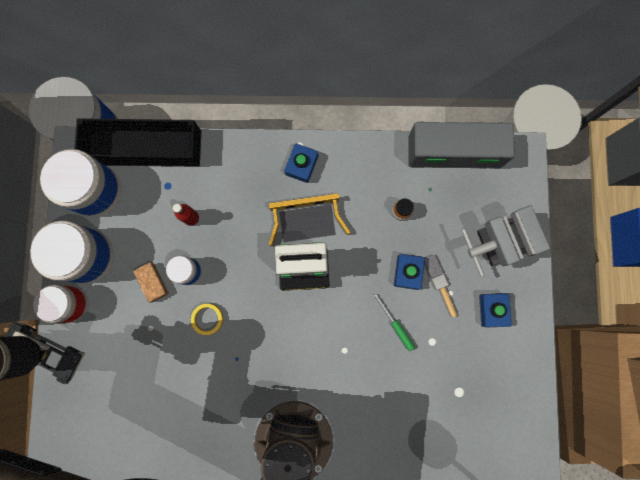

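The scene shows the case at (314,222), the yellow dock at (360,265), and three blue boxes at (245,316), (140,374) and (417,284). In the top view those boxes are at (410,270), (496,310) and (301,160). The robot base is at about (293,440), so (410,270) looks nearest. I'll measure that next.

```bash
cat > meas.py <<'E'
from h import *
def run(tag,names=("top","scene")):
    for n in names:
        p=cv2.imread(f"pics/{n}{tag}.png"); d=np.load(f"pics/{n}{tag}.npy"); P=pts(n,d)
        hsv=cv2.cvtColor(p,cv2.COLOR_BGR2HSV); H,S,V=[hsv[...,i] for i in range(3)]
        ok=(d>0)&(P[...,2]>-.01)&(P[...,2]<.3)&(P[...,0]>.2)&(P[...,0]<1.1)&(abs(P[...,1])<.9)
        for c,m in {"green":(H>45)&(H<85)&(S>120),"blue":(H>100)&(H<130)&(S>120),"yellow":(H>15)&(H<32)&(S>130)}.items():
            k,l,st,ce=cv2.connectedComponentsWithStats((m&ok).astype(np.uint8))
            for i in range(1,k):
                if st[i,4]<40: continue
                Q=P[l==i]; z=np.percentile(Q[:,2],90); Qt=Q[Q[:,2]>z-.006]
                r=cv2.minAreaRect(Qt[:,:2].astype(np.float32)*1000)
                print(n,c,ce[i].round(),"ztop %.3f"%z,"rect",np.round(r[0]),np.round(r[1]),round(r[2],1),"mean",Qt.mean(0).round(3))
        Q=P[ok]
        for lo,hi,nm in((.235,.29,"handle"),(.222,.234,"pale"),(.055,.064,"baseTop")):
            near=(abs(Q[:,1]+.08)<.15)&(Q[:,0]>.4)&(Q[:,0]<.7)&(Q[:,2]>lo)&(Q[:,2]<hi); A=Q[near]
            if len(A)>20:
                r=cv2.minAreaRect(A[:,:2].astype(np.float32)*1000);print(n,nm,np.round(r[0]),np.round(r[1]),round(r[2],1),len(A), cv2.boxPoints(r).round().tolist())
if __name__=="__main__":
    run("0")
    p=cv2.imread("pics/top0.png"); cv2.imwrite("pics/crop0.png",cv2.resize(p[180:320,250:470],None,fx=3.5,fy=3.5,interpolation=cv2.INTER_CUBIC))
E
python3 meas.py
```

```text
top green [301. 159.] ztop 0.076 rect [853.  -9.] [29. 28.] 59.2 mean [ 0.854 -0.008  0.074]
top green [436. 160.] ztop 0.107 rect [ 849. -419.] [ 3. 53.] 0.4 mean [ 0.849 -0.42   0.105]
top green [487. 161.] ztop 0.105 rect [ 849. -579.] [56.  3.] 89.0 mean [ 0.849 -0.581  0.104]
top green [411. 271.] ztop 0.075 rect [ 514. -346.] [26. 27.] 61.7 mean [ 0.513 -0.345  0.073]
top green [499. 310.] ztop 0.076 rect [ 401. -608.] [27. 28.] 8.7 mean [ 0.401 -0.607  0.074]
top green [403. 335.] ztop 0.028 rect [ 320. -327.] [97. 21.] 33.8 mean [ 0.32  -0.327  0.026]
top blue [301. 163.] ztop 0.056 rect [852.  -9.] [77. 98.] 68.9 mean [ 0.851 -0.007  0.054]
top blue [102. 195.] ztop 0.125 rect [739. 599.] [ 65. 164.] 65.9 mean [0.728 0.589 0.127]
top blue [ 97. 259.] ztop 0.123 rect [536. 604.] [ 57. 159.] 74.1 mean [0.537 0.591 0.125]
top blue [409. 271.] ztop 0.055 rect [ 513. -345.] [79. 98.] 82.4 mean [ 0.512 -0.345  0.053]
top blue [195. 273.] ztop 0.065 rect [497. 308.] [17. 68.] 71.4 mean [0.494 0.307 0.067]
top blue [495. 310.] ztop 0.054 rect [ 401. -606.] [96. 78.] 3.7 mean [ 0.4  
[... 1096 characters left out ...]
blue [245. 313.] ztop 0.053 rect [ 514. -348.] [75. 96.] 82.1 mean [ 0.518 -0.349  0.051]
scene blue [139. 372.] ztop 0.053 rect [ 400. -609.] [96. 75.] 2.9 mean [ 0.404 -0.61   0.051]
scene yellow [323. 163.] ztop 0.028 rect [426. 166.] [ 88. 345.] 31.4 mean [0.36  0.276 0.028]
scene yellow [366. 265.] ztop 0.052 rect [729. -20.] [ 16. 220.] 9.3 mean [ 0.73  -0.028  0.05 ]
scene handle [546. -24.] [ 38. 112.] 4.8 239 [[522.0, 30.0], [531.0, -81.0], [569.0, -78.0], [560.0, 34.0]]
scene pale [533. -24.] [ 80. 141.] 3.8 961 [[489.0, 44.0], [498.0, -97.0], [578.0, -92.0], [569.0, 49.0]]
scene baseTop [519. -26.] [119. 150.] 3.6 321 [[455.0, 45.0], [464.0, -104.0], [583.0, -97.0], [574.0, 53.0]]
```

View pics/crop0.png

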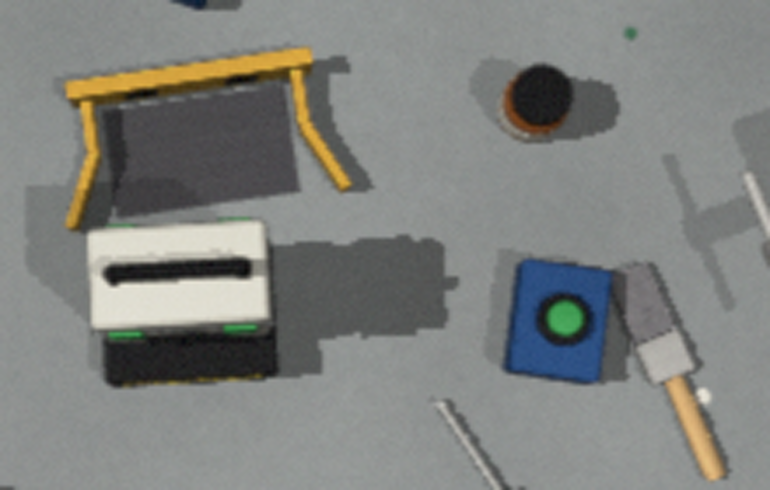

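The crop confirms the case and dock. The blue box at top (410,270), base-frame (0.513,-0.346), is 0.62 m from the base. The other two are at 0.73 m, (0.401,-0.608), and 0.85 m, (0.853,-0.009), so I'm taking the first. The case is at about (0.517,-0.024) with a yaw of 3.8°. The dock origin is about (0.662,-0.031) with a yaw of 9.3°.

>>> move_arm(rows="0 0 0 0.0375 0.04 0 0.0876;0 0 0 0.0375 0.04 0 0.0876;0 0 0 0.0375 0.04 0 0.0876;0 0 0 0.0375 0.04 0 0.0876;0 0 0 0.0375 0.04 0 0.0876;0 0 0 0.0375 0.04 0 0.0876;0 0 0 0.0375 0.04 0 0.0876;0 0 0 0.0375 0.04 0 0.0876")

```text
t: 1.1
eef_pos: [0.4197, 0.198, 0.2346]
ee_rot: [-3.141, 0.0, -0.424]
force: [1.2, -0.0, 0.5]
width: 0.0876
gripper_force: 0.0
```

>>> move_arm(rows="0 0 -9.4 0 0 0 0.0876;0 0 -9.4 0 0 0 0.0876;0 0 -9.4 0 0 0 0.0876;0 0 0 0 0 0 0.0876")

```text
t: 1.6
eef_pos: [0.4195, 0.1996, 0.2344]
ee_rot: [3.141, 0.0, 0.066]
force: [-1.1, -0.1, 0.6]
width: 0.0874
gripper_force: 0.0
```

>>> move_arm(rows="0 0 0 -0.005 0.0575 0 0.0876;0 0 0 -0.005 0.0575 0 0.0876;0 0 0 -0.005 0.0575 0 0.0876;0 0 0 -0.005 0.0575 0 0.0876;0 6 0 0 0 0 0.0876;0 6 0 0 0 0 0.0876;0 0 0 0 0 0 0.0876")

```text
t: 2.48
eef_pos: [0.4134, -0.0319, 0.2343]
ee_rot: [-3.14, -0.211, 0.063]
force: [-0.3, -0.7, 0.1]
width: 0.0875
gripper_force: 0.0
```

>>> move_arm(rows="0 0 0 -0.007 0 0.033 0.0876;0 0 0 -0.007 0 0.033 0.0876;0 0 0 -0.007 0 0.033 0.0876;0 0 0 -0.007 0 0.033 0.0876;0 0 0 0 0 0 0.0876")

```text
t: 3.1
eef_pos: [0.4139, -0.0317, 0.0977]
ee_rot: [3.139, -0.203, 0.066]
force: [0.9, -0.6, -0.2]
width: 0.0878
gripper_force: 0.0
```

>>> move_arm(rows="0 0 0 -0.007 0 0.033 0.0876;0 0 0 -0.007 0 0.033 0.0876;0 0 0 0 0 0 0.0876;0 0 0 0 0 0 0.0876")

```text
t: 3.6
eef_pos: [0.4227, -0.0334, 0.0394]
ee_rot: [-3.129, -0.197, 0.067]
force: [-0.4, -0.6, 0.2]
width: 0.0877
gripper_force: 0.0
```

```bash
python3 - <<'E'
from h import *
import meas
for n in("top","scene"):
    p,d=arm.grab_frame(n); cv2.imwrite(f"pics/{n}1.png",p); np.save(f"pics/{n}1.npy",d)
p=cv2.imread("pics/scene1.png");cv2.imwrite("pics/crop1.png",cv2.resize(p[120:320,220:440],None,fx=2.7,fy=2.7))
print(arm.get_state()["eef_pos"],arm.get_state()["force"])
E
```

```text
[ 0.42263243 -0.03320228  0.0396054 ] [-0.67352052 -0.76429572  0.23525114]
```

View pics/crop1.png

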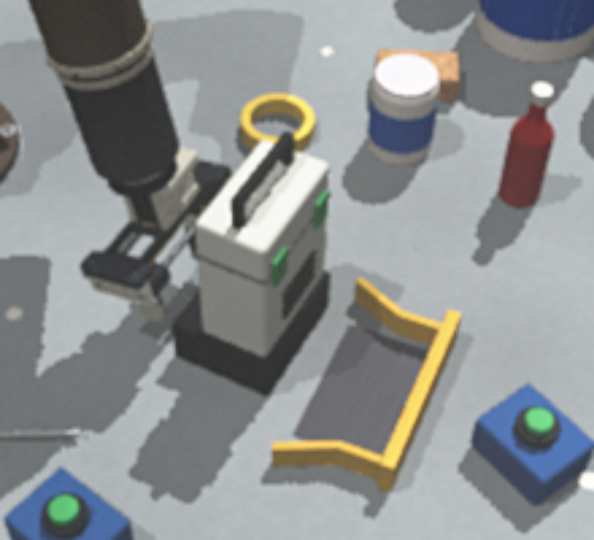

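The crop shows the fingers down at crop (150,300), just in front of the black base and clear of the pale top. Now the approach and first contact.

>>> move_arm(rows="0 0 0 0.009 0 0.005 0.0876;0 0 0 0.009 0 0.005 0.0876;0 0 0 0.005 0 0.001 0.0876;0 0 0 0 0 0 0.0876")

```text
t: 4.2
eef_pos: [0.4454, -0.0325, 0.031]
ee_rot: [-3.13, -0.193, 0.067]
force: [-2.5, 0.0, -0.6]
width: 0.0874
gripper_force: 1.3
```

>>> move_arm(rows="0.13 0 -0.69 0.01 0.002 0.002 0.0876;0.13 0 -0.69 0.01 0.002 0.002 0.0876;0.13 0 -0.69 0.01 0.002 0.002 0.0876;0.13 0 -0.69 0.01 0.002 0.002 0.0876;0.13 0 -0.69 0.01 0.002 0.002 0.0876;0.13 0 -0.69 0.01 0.002 0.002 0.0876;0 0 0 0 0 0 0.0876")

```text
t: 5.08
eef_pos: [0.504, -0.0397, 0.0293]
ee_rot: [-3.131, -0.187, 0.139]
force: [-6.5, -3.4, -3.4]
width: 0.0874
gripper_force: 3.5
```

```bash
cat > look.py <<'E'
import sys
from h import *
t=sys.argv[1]
for n in("top","scene"):
    p,d=arm.grab_frame(n); cv2.imwrite(f"pics/{n}{t}.png",p); np.save(f"pics/{n}{t}.npy",d)
    P=pts(n,d).reshape(-1,3); a=np.radians(9.35)
    D=np.array([.6625,-.031]) if n=="top" else np.array([.6625,-.0325])
    Rr=np.array([[np.cos(a),np.sin(a)],[-np.sin(a),np.cos(a)]])
    A=P[(P[:,2]>.219)&(P[:,2]<.234)&(P[:,0]>.47)&(P[:,0]<.78)&(abs(P[:,1]+.03)<.13)][:,:2]
    if n=="top" : pass
    L=(A-D)@Rr.T
    r=cv2.minAreaRect((L*1000).astype(np.float32)); ang=(r[2]+45)%90-45; b=np.radians(ang)
    c=np.array(r[0])-15*np.array([np.cos(b),np.sin(b)])
    print(n,"size",np.round(r[1],1),"case in dock mm",c.round(1),"yaw deg",round(ang,2),len(A))
s=arm.get_state(); print(s["eef_pos"].round(4),s["ee_rot"].round(3),s["force"].round(1))
E
python3 look.py 2
```

```text
top size [139.7 139.9] case in dock mm [-114.6   23.2] yaw deg -1.71 1165
scene size [142.4 167.8] case in dock mm [-127.    24.2] yaw deg -3.52 1161
[ 0.5039 -0.0397  0.0292] [-3.131 -0.188  0.139] [-7.9 -4.2 -1.8]
```

```bash
python3 - <<'E'
s=open('look.py').read()
s=s.replace("    A=P[","    V=cv2.cvtColor(p,cv2.COLOR_BGR2HSV)[...,2].reshape(-1)\n    A=P[(V>150)&").replace('''    if n=="top" : pass
''','''    g=np.zeros((400,400),np.uint8); ij=((A-[.4,-.2])*500).astype(int); g[ij[:,0],ij[:,1]]=1
    k,l,st,_=cv2.connectedComponentsWithStats(cv2.morphologyEx(g,cv2.MORPH_CLOSE,np.ones((5,5))))
    A=A[l[ij[:,0],ij[:,1]]==1+st[1:,4].argmax()]
''')
open('look.py','w').write(s)
E
python3 look.py 2
```

```text
top size [138.2  78.1] case in dock mm [-85.4  23. ] yaw deg -1.31 1035
scene size [138.9  78.3] case in dock mm [-85.2  22.1] yaw deg -0.97 894
[ 0.5039 -0.0397  0.0293] [-3.131 -0.188  0.139] [-6.5 -4.6 -1.7]
```

>>> move_arm(rows="0 0 0 0.008 0.0028 0.0015 0.0876;0 0 0 0.008 0.0028 0.0015 0.0876;0 0 0 0.008 0.0028 0.0015 0.0876;0 0 0 0.008 0.0028 0.0015 0.0876;0 0 0 0 0 0 0.0876")

```text
t: 5.9
eef_pos: [0.5384, -0.0455, 0.0294]
ee_rot: [-3.131, -0.188, 0.14]
force: [-5.9, -1.0, -4.0]
width: 0.0874
gripper_force: 2.8
```

```bash
python3 look.py 3
```

```text
top size [138.6  78.9] case in dock mm [-52.2  11.7] yaw deg -1.08 1024
scene size [137.7  78.3] case in dock mm [-52.9  10.8] yaw deg -1.55 935
[ 0.5384 -0.0454  0.0294] [-3.131 -0.189  0.14 ] [-5.8 -0.9 -5.4]
```

>>> move_arm(rows="0.06 0 -0.3 0.01 0.002 0.0018 0.0876;0.06 0 -0.3 0.01 0.002 0.0018 0.0876;0.06 0 -0.3 0.01 0.002 0.0018 0.0876;0.06 0 -0.3 0.01 0.002 0.0018 0.0876;0 0 0 0 0 0 0.0876")

```text
t: 6.62
eef_pos: [0.5798, -0.0471, 0.0297]
ee_rot: [-3.13, -0.188, 0.161]
force: [-5.8, -2.3, -0.9]
width: 0.0876
gripper_force: 2.8
```

```bash
python3 look.py 4
```

```text
top size [ 79.6 139.7] case in dock mm [-11.5   4.6] yaw deg 0.1 971
scene size [140.6  79.6] case in dock mm [-12.5   4. ] yaw deg -0.75 990
[ 0.5798 -0.0471  0.0299] [-3.13  -0.189  0.161] [-5.3 -1.5 -4.3]
```

>>> move_arm(rows="0 0 0 0.004 0 0.0008 0.0876;0 0 0 0.004 0 0.0008 0.0876;0 0 0 0.003 0 0.0005 0.0876;0 0 0 0 0 0 0.0876")

```text
t: 7.22
eef_pos: [0.5889, -0.0458, 0.0297]
ee_rot: [-3.13, -0.186, 0.16]
force: [-11.3, -1.7, 1.9]
width: 0.0875
gripper_force: 5.9
```

>>> move_arm(rows="0 0 0 0.002 0 0.0004 0.0876;0 0 0 0 0 0 0.0876")

```text
t: 7.48
eef_pos: [0.5898, -0.0457, 0.0297]
ee_rot: [-3.13, -0.184, 0.16]
force: [-14.7, -1.9, 4.1]
width: 0.0875
gripper_force: 7.5
```

>>> move_arm(rows="0 0 0 0.003 0 0.0006 0.0876;0 0 0 0 0 0 0.0876")

```text
t: 7.72
eef_pos: [0.5913, -0.0455, 0.0295]
ee_rot: [-3.13, -0.181, 0.16]
force: [-22.6, -0.8, 14.2]
width: 0.0879
gripper_force: 11.3
```

```bash
python3 look.py 5
```

```text
top size [139.9  80.6] case in dock mm [0.6 4.3] yaw deg -0.4 974
scene size [139.4  80.3] case in dock mm [-1.6  4. ] yaw deg -0.52 995
[ 0.5913 -0.0455  0.0295] [-3.13  -0.182  0.16 ] [-22.8  -1.2  13.9]
```

Both views show the case home, with x about 0 mm, y +4 mm and yaw -0.5°. Backing off and rising.

>>> move_arm(rows="0 0 0 -0.02 0 -0.004 0.0876;0 0 0 -0.02 0 -0.004 0.0876;0 0 0 -0.02 0 -0.004 0.0876;0 0 0 -0.02 0 -0.004 0.0876;0 0 0 0.0085 0 -0.044 0.05;0 0 0 0.0085 0 -0.044 0.02;0 0 0 0.0085 0 -0.044 0;0 0 0 0 0 0 0")

```text
t: 8.82
eef_pos: [0.5213, -0.0578, 0.1711]
ee_rot: [-3.13, -0.205, 0.163]
force: [0.2, -0.4, -0.4]
width: 0.0534
gripper_force: 0.0
```

>>> move_arm(rows="0 -5.2 0 0 0 0 0;0 -5.2 0 0 0 0 0;0 0 0 -0.008 0.048 0 0;0 0 0 -0.008 0.048 0 0;0 0 0 -0.008 0.048 0 0;0 0 0 -0.008 0.048 0 0;0 0 0 -0.008 0.048 0 0;0 0 0 0 0 0 0")

```text
t: 9.82
eef_pos: [0.5178, -0.3043, 0.1618]
ee_rot: [-3.129, -0.013, 0.161]
force: [0.1, 0.4, 0.0]
width: 0.0007
gripper_force: 0.0
```

```bash
python3 look.py 6; python3 - <<'E'
from h import *
s=arm.get_state(); p,d=arm.grab_frame("wrist"); m=arm.camera_model("wrist"); K=np.array(m["mtx"]);M=np.array(m["mount"])
cv2.imwrite("pics/wrist6.png",p)
hsv=cv2.cvtColor(p,cv2.COLOR_BGR2HSV); g=((hsv[...,0]>45)&(hsv[...,0]<85)&(hsv[...,1]>120)).astype(np.uint8)
k,l,st,ce=cv2.connectedComponentsWithStats(g)
Rw=R.from_euler("xyz",s["ee_rot"]).as_matrix()
for i in range(1,k):
    if st[i,4]<150: continue
    v,u=np.where((l==i)&(d>0)); 
    if len(u)==0: continue
    z=np.median(d[v,u]); c=np.array([(ce[i][0]-K[0,2])/K[0,0]*z,(ce[i][1]-K[1,2])/K[1,1]*z,z])
    t=M[:3,:3]@c+M[:3,3]; print(ce[i].round(),st[i,4],"tool",t.round(4),"world",(Rw@t+s["eef_pos"]).round(4))
E
```

```text
top size [ 78.8 139.1] case in dock mm [-0.1  3.6] yaw deg 0.38 780
scene size [140.4  80.1] case in dock mm [-1.3  4.2] yaw deg -0.69 979
[ 0.518  -0.3019  0.1623] [-3.129 -0.014  0.163] [ 0.2 -0.5  0.3]
[387. 252.] 1218 tool [-0.0093  0.0446  0.09  ] world [ 0.5171 -0.3461  0.0716]
```

>>> move_arm(rows="0 0 0 -0.005 0.0215 0 0;0 0 0 -0.005 0.0215 0 0;0 0 0 0 0 0.035 0;0 0 0 0 0 0.035 0;0 0 0 0 0 0 0")

```text
t: 10.6
eef_pos: [0.5149, -0.3438, 0.0905]
ee_rot: [-3.127, -0.011, 0.165]
force: [-0.7, -0.1, 0.5]
width: 0.0007
gripper_force: 0.0
```

>>> move_arm(rows="0 0 0 0 0 0.006 0;0 0 0 0 0 0.006 0;0 0 0 0 0 0.003 0;0 0 0 0 0 0 0")

```text
t: 11.1
eef_pos: [0.5174, -0.3445, 0.0787]
ee_rot: [-3.131, -0.017, 0.165]
force: [0.6, 0.5, 2.0]
width: 0.0003
gripper_force: 1.1
```

Contact has begun at 2 N. Pressing down further.

>>> move_arm(rows="0 0 0 0 0 0.003 0;0 0 0 0 0 0.003 0;0 0 0 0 0 0 0")

```text
t: 11.48
eef_pos: [0.5176, -0.3446, 0.0741]
ee_rot: [-3.132, -0.017, 0.166]
force: [-2.4, 4.0, 16.7]
width: 0.0004
gripper_force: 8.4
```

>>> move_arm(rows="0 0 0 0 0 0.003 0;0 0 0 0 0 0.003 0;0 0 0 0 0 0 0")

```text
t: 11.85
eef_pos: [0.5178, -0.3447, 0.0733]
ee_rot: [-3.134, -0.018, 0.167]
force: [-15.6, 15.1, 56.7]
width: 0.0004
gripper_force: 28.1
```

Hard stop after more than 5 mm of travel, at 57 N against the 5 N needed, so the button is fully down. Releasing and clearing.

>>> move_arm(rows="0 0 0 0 0 -0.01 0;0 0 0 0 0 -0.02 0;0 0 0 0 0 -0.04 0;0 0 0 0 0 -0.04 0;0 0 0 0 0 0 0;0 0 0 0 0 0 0")

```text
t: 12.6
eef_pos: [0.5151, -0.3454, 0.1754]
ee_rot: [-3.129, -0.015, 0.164]
force: [-0.1, 0.1, -0.5]
width: 0.0005
gripper_force: 0.0
```

```bash
python3 look.py 7; cat >> pics/x <<<""; python3 - <<'E'
from h import *
p=cv2.imread("pics/scene7.png"); cv2.imwrite("pics/v7.png",p)
E
```

```text
top size [139.6  78.5] case in dock mm [0.3 3.9] yaw deg -0.14 931
scene size [140.6  38.1] case in dock mm [19.7  3.7] yaw deg -0.65 591
[ 0.5148 -0.3454  0.1747] [-3.129 -0.014  0.164] [-0.2  0.   0.6]
```

View pics/v7.png

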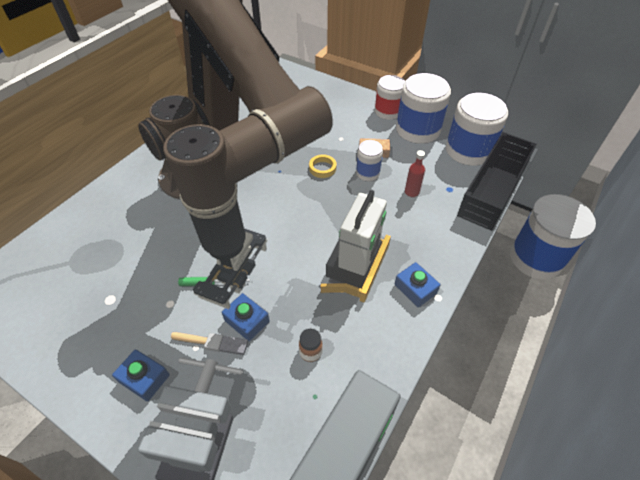

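The case stands home in the dock at (360,240). The button at (243,310) is up and the gripper is clear of it. The bystanders haven't moved. The scene camera's odd reading comes from the top being only partly detected (38 mm instead of 80); the top view is clean.

```bash
python3 -c "
from station import arm
print(arm.job_done())"
```

```text
the job is handed in; nothing more can be done
None
```

I slid the case home against the dock's end stop (about 0 mm in x, 4 mm off the middle line), pressed the charger's green button to its hard stop and released it, and handed the job in; no verdict came back.

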